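Put the seal stamp away: turn the rotary rack, hang the stamp, close the ink pad

TASK

The stamping is finished: turn the rotary stamp rack until its empty hook faces the robot's side of the desk, then take the stamp that was left standing in the open ink pad and hang it on that hook like the others. Then put the loose lid back on the ink pad, seated all the way down and level. Keep the other stamps hanging and leave the tube rack, the specimen jar, the stapler and the hand-rub bottle where they stand.

Things in the scene. Friction and masses are not known exactly. Their poses are not given: they have to be found in the camera images.
- rack_base: Fixed round dark steel foot (160 mm across, 14 mm high) and column of the rotary stamp rack. Origin: centre of its underside on the desk. Its -x axis points to the robot's side of the desk.
- turret: The rack's turning part: level steel plate 116 mm across, its top 120.5 mm above the desk, with six wire hooks 60 degrees apart round its edge, and above it a 12 mm rod up to the knob. Origin: on its vertical axis at desk height; its -x axis points along the empty hook. It turns freely either way with light friction (0.03 N m), without stops or detents, and stays where it is left.
- top_knob (a point): Centre of the black round knob on top of the rack's turning part: 32 mm across, 22 mm high (11 mm above and below this point), on the axis of rotation, 197 mm above the desk. Turning it turns the rack.
- free_hook (a point): The one empty hook: a level fork of two 5 mm wires, 16 mm apart inside, running outward from the plate, open at the outer end; both tips, 94 mm from the axis, bend up to 10 mm above the wires' top. This point is where a hung stamp's axis passes: 75 mm from the rack's axis, midway between the wires, level with their upper side, 120.5 mm above the desk. It turns with the rack; its -x points outward.
- stamp: The stamp to put away, upright in the open ink pad; 88 mm high, about 90 g. Origin: centre of its underside, z up its axis. Brass mount 30 mm across up to 12 mm, cone, steel neck 11 mm across from 20 to 50 mm; wooden grip: flat collar 30 mm across from 50 to 54 mm (rests on the hook's wires, neck between them), 26 mm across from 58 to 80 mm, rounded top.
- stamp_collar (a point): Point on the stamp's axis at the underside of its collar, 50 mm above its underside.
- pad: Round grey ink pad tin, open, loose on the desk. Origin: centre of its underside. Lower body 56 mm across and 10 mm high with a level shoulder; above it a round neck 46 mm across from 10 to 16 mm, tapering to 42 mm at its rim at 20 mm. Inside, dark red felt 13 mm above the desk, 41 mm across, on which the stamp stands.
- lid: Loose round grey slip-over lid of the ink pad, lying mouth down on the desk, 56 mm across, 14 mm high, about 40 g. Origin: centre of its open lower edge, z up. Inside 51 mm across and 11.5 mm deep. Fully seated, its lower edge rests on the tin's shoulder, so that its origin is 10 mm above the tin's origin.
- hung1: Stamp like the one to put away, hanging on the hook 60 degrees counter-clockwise (from above) from the empty one. Origin: centre of its underside, 70.5 mm above the desk.
- hung2: The same, 120 degrees counter-clockwise from the empty hook.
- hung3: The same, opposite the empty hook.
- hung4: The same, 240 degrees counter-clockwise from the empty hook.
- hung5: The same, 300 degrees counter-clockwise from the empty hook.
- tube_rack: White rack with capped blood tubes, beside the ink pad: 56 mm (x) by 100 mm (y), 91 mm high over the caps. Origin: centre of its underside. Bystander.
- jar: Capped clear specimen jar beside the lid, 56 mm across, 62 mm high. Origin: centre of its underside. Bystander.
- pump_bottle: White pump bottle standing beside the stamp rack, 62 mm across, 170 mm high, its spout overhanging 39 mm to its -x side. Origin: centre of its underside. Bystander.
- stapler: Black desk stapler on the other side of the stamp rack: 132 mm long (x), 34 mm wide, 56 mm high. Origin: centre of its underside. Bystander.

How it is judged:
On the way, in this order (a step that is already met when the one before it is completed fails the run):
1. the rack is turned so that the empty hook faces the robot's side, the stamp not yet on it (x of free_hook in the frame of rack_base below -0.0574 m and distance between stamp_collar and free_hook above 0.06 m), for 0.2 s.
2. the stamp hangs on that hook, let go, the hook still facing the robot's side (x of free_hook in the frame of rack_base below -0.0574 m and horizontal distance between stamp_collar and free_hook below 0.014 m and z of stamp_collar in the frame of free_hook between -0.004 and 0.004 m and angle between stamp's own z axis and vertical below 0.15 rad and contact force between the fingers and stamp below 0.1 N), for 0.2 s.
At the end, for the whole second after the job is handed in: The formerly empty hook faces the robot's side (within 40 deg). The stamp hangs still on it: collar within 14 mm sideways, 4 mm in height, tilt < 0.15 rad. Lid on the flat tin: centred within 5 mm, edge 8-12 mm above the tin's underside, level within 0.06 rad. All let go (x of free_hook in the frame of rack_base below -0.0574 m and horizontal distance between stamp_collar and free_hook below 0.014 m and z of stamp_collar in the frame of free_hook between -0.004 and 0.004 m and angle between stamp's own z axis and vertical below 0.15 rad and linear speed of stamp below 0.03 m/s and horizontal distance between lid and pad below 0.005 m and z of lid in the frame of pad between 0.008 and 0.012 m and angle between each of lid, pad's own z axis and vertical below 0.06 rad and height (world z) of pad below 0.006 m and linear speed of lid below 0.02 m/s); the robot touches nothing.
It fails at once if one of the other stamps falls off its hook (height (world z) of any of hung1, hung2, hung3, hung4, hung5 below 0.055 m).
It fails at once if the tube rack, the jar, the stapler or the hand-rub bottle is pushed more than 25 mm or knocked over (distance of any of tube_rack, jar, pump_bottle, stapler from where it was at the start of the episode above 0.025 m or angle between any of tube_rack, jar, pump_bottle, stapler's own z axis and vertical above 0.4 rad).
It also fails if it takes over 72 s, if anything falls off the work surface, if the arm or the gripper's body presses on something with over 40 N, if the wrist force passes 120 N, or if a joint passes its speed limit or range.

ROBOT

A 6-joint arm with a two-finger parallel gripper is mounted at the origin on the work surface. World frame = base frame: x ahead of the robot, y to its left, z up, the work surface at z = 0. Lengths are in m, angles in rad, forces in N, time in s.
With the tool pointing down it reaches from about 0.35 to 0.775 m from the base axis. Payload 7.3 kg.
Tool frame: the origin (TCP) lies at the very end of the fingers, on their centre line; the grasp point (between the pads) lies robot.pinch_z behind it (robot.pinch_z is the distance from the TCP to the grasp point, in m); y points along the fingers, z is the direction in which the jaws open and shut, and the axes are right-handed (so a half turn about y gives the same grasp; the last joint's range is limited). The gripper opens to 92 mm and grips with 3 to 60 N. Pads are 19 mm wide; open, the fingers measure 130 mm over their backs; the gripper's body (75 mm by 190 mm) begins 47 mm behind the grasp point.
Start: joints at [-1.394, 0.342, 1.524, -0, 1.275, -0.146], TCP at [0.167, -0.498, 0.227] pointing down, gripper open.
Joint ranges: [-2.53, 2.53], [-0.77, 2.02], [0.04, 2.7], [-1, 4.14], [0.28, 2.66], [-3.11, 3.11]. Speed limits (rad/s): [2.57, 2.57, 3.14, 3.14, 3.14, 3.14].

INTERFACE

Orientations are given as [roll, pitch, yaw] about the fixed x, y, z axes, in that order (R = Rz(yaw) Ry(pitch) Rx(roll)).
In Python, from cell import status, viewer, robot gives the robot as it stands. The module is installed in compiled form; this text tells all that it offers.
- The arm moves only by the shell command python3 -m pendant 'ROWS' [FORCE]. ROWS is JSON, a list that holds one entry, the list of rows, each a list of 7 numbers: the shift along the tool's x, y, z in cm, then the turn, a rotation vector about the tool's x, y, z in rad, then the finger opening in cm, from 0 to 9.18. A call has 1 to 20 rows; each row is the pose to reach, as a shift and turn from the pose commanded when the call began, along the tool's axes at that moment; what a row does not reach only later rows make up. A row lasts 1/10 s, in which the tool goes at most 50 mm and 8.59 degrees, less where a joint would pass 70% of its speed; a pose out of reach is approached as far as the arm can. A call with a gripper value outside its range is refused whole. The fingers move at their own pace and stop on an object; FORCE is the grip in N (left out, the last holds). Time passes only in rows, so rows that repeat a pose let the fingers close. It gives the time, the measured TCP pose, the force and the opening at its end, in the units of the state.
- status.observe(): the state, without advancing time (a new reading comes with each control period).
- viewer.read_camera(name): name is "side" or "top" or "wrist"; returns a dict with "image" (420x560x3 uint8, red, green, blue), "range_z" (420x560 float32, m along the optical axis (not along the pixel's ray), 0 where there is no reading), "fx", "fy", "cx", "cy" (pixels), "camera_from_world" (4x4, takes a point from world to camera coordinates). Camera axes: x right, y up, looking along -z (the intrinsics and any distortion apply to the point x, -y, -z); pixel columns grow to the right and rows downward; lengths in m; the calibration is good to about 2 mm. The wrist camera is an equidistant fisheye: a pixel r from the principal point sees the ray r / f radians off the axis. A picture is of the moment at which its call begins.
- robot.hand_in(): hands the job in, once; it reports no verdict.
The state is a dict: "time": time; "qpos": joint angles; "qvel": joint speeds; "joint_efforts": joint torques, N m; "tool_pos": TCP position; "tool_rot": TCP orientation; "contact_force": force on the tool from outside, world axes, zero at the start; "torque": the same for the moment, N m; "opening": finger opening in m.
Only numpy, scipy, OpenCV 4.12 (cv2) and the standard library are available. Lean on these libraries where they do the work, as an engineer would, in place of code of your own. Each camera call takes 0.05 s, during which the arm holds its last target. There are 200 camera calls.

## Working session

There is one attempt and no reset: what is moved stays moved. The work goes in short steps, Python scripts to look and compute and a shell command to move; the robot and the scene stay as the last step left them, time stands still between calls to the robot, and variables do not carry over. Pictures are saved under pics/ and viewed, about 8 in all and at most 12, crops included, and the job is handed in when it is done.

```bash
mkdir -p pics; cat > h.py <<'E'
import numpy as np, cv2
from cell import status, viewer, robot
from scipy.spatial.transform import Rotation as Ro
def cam(n):
    d=viewer.read_camera(n); np.savez(''+n+'.npz',**d); return d
def cloud(d):
    z=d['range_z']; v,u=np.mgrid[:z.shape[0],:z.shape[1]]
    P=np.stack([(u-d['cx'])/d['fx']*z,-(v-d['cy'])/d['fy']*z,-z,np.ones_like(z)],-1)
    W=P@np.linalg.inv(d['camera_from_world']).T
    W=W[...,:3]; W[z<=0]=np.nan; return W
def save(d,f): cv2.imwrite('pics/'+f,d['image'][...,::-1])
def st():
    s=status.observe(); return s
E
python3 - <<'E'
from h import *
s=st(); print({k:np.round(v,3) for k,v in s.items()}, robot.pinch_z)
print(Ro.from_euler('xyz',s['tool_rot']).as_matrix().round(3))
a=cam('top');b=cam('side')
im=np.hstack([a['image'],b['image']]); 
cv2.imwrite('pics/a.png',cv2.resize(a['image'],(800,600))[...,::-1])
save(b,'b.png')
for d in(a,b): print(np.linalg.inv(d['camera_from_world']).round(3),d['fx'])
E
```

```text
{'time': np.float64(0.0), 'qpos': array([-1.394,  0.343,  1.525, -0.   ,  1.275, -0.146]), 'qvel': array([ 0.002,  0.   ,  0.   , -0.001, -0.002, -0.001]), 'joint_efforts': array([-3.0000e-03, -4.3125e+01, -2.4423e+01,  7.1000e-02,  5.6000e-02,
       -0.0000e+00]), 'tool_pos': array([ 0.166, -0.497,  0.226]), 'tool_rot': array([-1.572,  0.   , -2.819]), 'contact_force': array([-0.026,  1.264,  0.258]), 'torque': array([ 0.021,  0.034, -0.03 ]), 'opening': np.float64(0.092)} 0.0188
[[-0.948 -0.     0.317]
 [-0.317  0.002 -0.948]
 [-0.    -1.    -0.002]]
[[-0.022  0.988 -0.154  0.321]
 [-1.    -0.023 -0.007  0.018]
 [-0.01   0.154  0.988  1.579]
 [ 0.     0.     0.     1.   ]] 485.55146132002005
[[-0.95   0.16  -0.267  0.241]
 [-0.311 -0.487  0.816  0.99 ]
 [ 0.     0.858  0.513  0.75 ]
 [ 0.     0.     0.     1.   ]] 413.7787437881263
```

View pics/a.png

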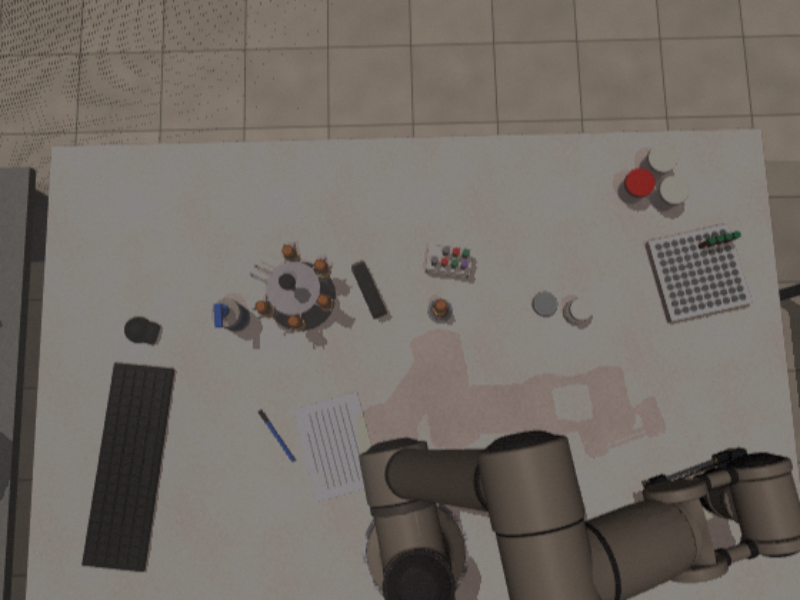

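View pics/b.png

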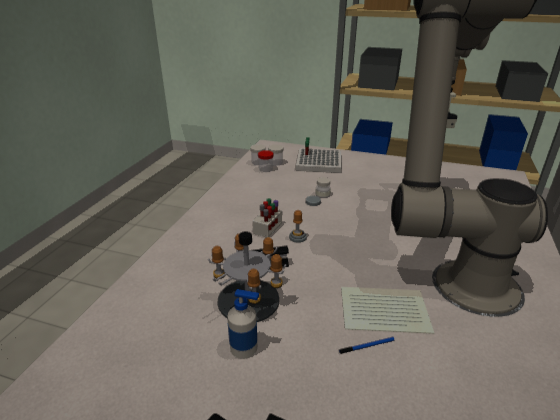

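The top view (800 px) shows the rack at (293,285) with its empty hook pointing to (262,272), which is left and slightly away from the robot. The stamp in the pad is at (440,308), the lid at (545,303), the jar at (577,310), the bottle at (230,315) and the stapler at (370,290).

```bash
python3 - <<'E'
from h import *
W=cloud(dict(np.load('top.npz'))); 
def reg(u,v,r): # 800-scale
    u*=.7;v*=.7;r*=.7; return W[int(v-r):int(v+r),int(u-r):int(u+r)].reshape(-1,3)
def sel(P,lo,hi):
    Q=P[(P[:,2]>lo)&(P[:,2]<hi)]; 
    if len(Q): 
        c,rr=cv2.minEnclosingCircle(Q[:,:2].astype(np.float32)); print(lo,hi,len(Q),'mean',Q.mean(0).round(4),'circ',np.round(c,4),round(rr,4))
for n,(u,v,r),bands in [('knob',(290,285,22),[(.19,.22)]),('plate',(293,285,40),[(.112,.128)]),('stamp',(440,308,20),[(.085,.115),(.005,.04)]),('lid',(545,303,16),[(.008,.03)]),('jar',(577,310,20),[(.05,.08)]),('tube',(450,260,30),[(.07,.1)]),('stapler',(370,290,35),[(.03,.07)]),('bottle',(230,315,25),[(.03,.2),(.14,.2)])]:
    print(n); P=reg(u,v,r); print(' zmax',np.nanmax(P[:,2]))
    for b in bands: sel(P,*b)
P=reg(290,285,70)
Q=P[(P[:,2]>.14)&(P[:,2]<.175)]
n,l,s,c=cv2.connectedComponentsWithStats((((W[...,2]>.135)&(W[...,2]<.18))).astype(np.uint8))
for i in range(1,n):
    if s[i,4]>4: m=W[l==i]; print('grip',s[i],m.mean(0).round(4))
E
```

```text
knob
 zmax 0.21529563377194227
0.19 0.22 105 mean [0.5689 0.2484 0.2073] circ [0.5696 0.2491] 0.0161
plate
 zmax 0.21529563377194227
0.112 0.128 1125 mean [0.5699 0.249  0.1211] circ [0.57   0.2495] 0.0955
stamp
 zmax 0.10701212532901438
0.085 0.115 56 mean [ 0.5291 -0.0666  0.0981] circ [ 0.5294 -0.0665] 0.0129
0.005 0.04 214 mean [ 0.5276 -0.0686  0.0128] circ [ 0.5332 -0.0682] 0.0604
lid
 zmax 0.02627229483707616
0.008 0.03 222 mean [ 0.5387 -0.3076  0.0145] circ [ 0.5431 -0.3142] 0.0366
jar
 zmax 0.07260828569117606
0.05 0.08 203 mean [ 0.5183 -0.3755  0.0618] circ [ 0.5181 -0.3763] 0.0255
tube
 zmax 0.09993643645021644
0.07 0.1 166 mean [ 0.6345 -0.0948  0.0899] circ [ 0.6381 -0.0913] 0.0426
stapler
 zmax 0.1327038061819592
0.03 0.07 368 mean [0.5774 0.0917 0.0502] circ [0.5785 0.0919] 0.065
bottle
 zmax 0.17941416636157892
0.03 0.2 449 mean [0.5163 0.3858 0.1152] circ [0.5231 0.3796] 0.0475
0.14 0.2 118 mean [0.5105 0.3941 0.1656] circ [0.5095 0.3907] 0.0263
grip [197 171  10   9  66] [0.6432 0.2537 0.1546]
grip [220 181   9   9  68] [0.611  0.1863 0.1536]
grip [222 205   9  10  66] [0.5371 0.1807 0.1549]
grip [179 210   9   9  67] [0.5259 0.3087 0.1544]
grip [150 212  10  17 130] [0.5116 0.3936 0.1631]
grip [201 220  10  10  70] [0.4944 0.2415 0.1544]
grip [312 384   4  11  15] [ 0.0237 -0.0614  0.157 ]
```

```bash
cat >> h.py <<'E'
def to(p,yaw=None,base=None):
    "shift (cm) in tool axes and turn about tool y to reach p with tool down; base=(pos,rot) commanded"
    s=st(); pos=s['tool_pos']; R=Ro.from_euler('xyz',s['tool_rot'])
    sh=R.inv().apply(np.array(p)-pos)*100
    if yaw is None: yaw=s['tool_rot'][2]
    rv=(R.inv()*Ro.from_euler('xyz',[-np.pi/2,0,yaw])).as_rotvec()
    print('pos',pos.round(4),'rot',s['tool_rot'].round(3),'-> shift cm',sh.round(2),'turn',rv.round(3),'t',round(float(s['time']),2),'open',round(float(s['opening']),4))
E
python3 -m pendant '[[[0,-5,0,0,0,0,9],[-61.8,-5,-58,0,0,0,9],[-61.8,-5,-58,0,0,0,9],[-61.8,-5,-58,0,0,0,9],[-61.8,-5,-58,0,0,0,9],[-61.8,-5,-58,0,0,0,9],[-61.8,-5,-58,0,0,0,9],[-61.8,-5,-58,0,0,0,9],[-61.8,-5,-58,0,0,0,9],[-61.8,-5,-58,0,0,0,9],[-61.8,-5,-58,0,0,0,9],[-61.8,-5,-58,0,0,0,9],[-61.8,-5,-58,0,0,0,9],[-61.8,-5,-58,0,0,0,9],[-61.8,-5,-58,0,0,0,9],[-61.8,-5,-58,0,0,0,9],[-61.8,-5,-58,0,0,0,9],[-61.8,-5,-58,0,0,0,9],[-61.8,-5,-58,0,0,0,9],[-61.8,-5,-58,0,0,0,9]]]' 25
python3 -c "
from h import *
to((.5687,.2477,.18))
d=cam('wrist');save(d,'w1.png')
print(np.linalg.inv(d['camera_from_world']).round(3),d['fx'],d['cx'],d['cy'])"
```

```text
time: 2.1
tool_pos: [0.5683, 0.2489, 0.2751]
tool_rot: [-1.57, -0.003, -2.817]
contact_force: [0.3, 0.2, -0.0]
opening: 0.0897
pos [0.5683 0.2489 0.2751] rot [-1.57  -0.003 -2.817] -> shift cm [-0.02  9.51  0.12] turn [-0.     0.     0.003] t 2.1 open 0.0897
[[ 0.318  0.909  0.27   0.641]
 [-0.948  0.305  0.09   0.274]
 [-0.    -0.284  0.959  0.432]
 [ 0.     0.     0.     1.   ]] 325.19226210127806 277.4735049388206 208.4482607170924
```

View pics/w1.png

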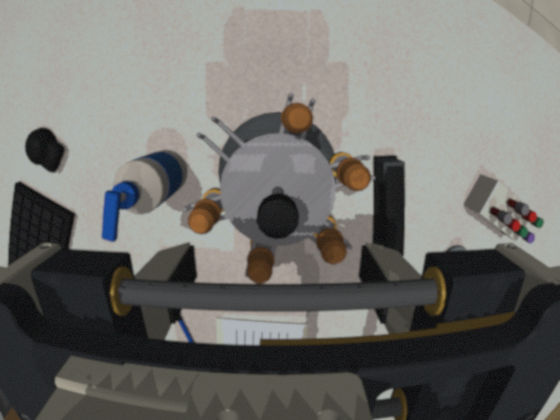

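The wrist view shows the knob at (278,215), midway between the fingers, with the empty hook to its upper left at (225,135). I'll go down and grip the knob.

```bash
python3 -m pendant '[[[0,5,0.1,0,0,0,9],[0,9.4,0.1,0,0,0,9],[0,9.4,0.1,0,0,0,9],[0,9.4,0.1,0,0,0,3],[0,9.4,0.1,0,0,0,3],[0,9.4,0.1,0,0,0,3],[0,9.4,0.1,0,0,0,3],[0,9.4,0.1,0,0,0,3],[0,9.4,0.1,0,0,0,3],[0,9.4,0.1,0,0,0,2.5],[0,9.4,0.1,0,0,0,2.5],[0,9.4,0.1,0,0,0,2.5]]]' 25
```

```text
time: 3.35
tool_pos: [0.5684, 0.249, 0.1827]
tool_rot: [-1.574, 0.0, -2.818]
contact_force: [-1.4, 6.5, 0.6]
opening: 0.0311
```

```bash
python3 -m pendant '[[[0,0,0.1,0,-0.14,0,2.5],[0,0,0.1,0,-0.28,0,2.5],[0,0,0.1,0,-0.42,0,2.5],[0,0,0.1,0,-0.56,0,2.5],[0,0,0.1,0,-0.7,0,2.5],[0,0,0.1,0,-0.84,0,2.5],[0,0,0.1,0,-0.98,0,2.5],[0,0,0.1,0,-1.12,0,2.5],[0,0,0.1,0,-1.26,0,2.5],[0,0,0.1,0,-1.4,0,2.5],[0,0,0.1,0,-1.54,0,2.5],[0,0,0.1,0,-1.68,0,2.5],[0,0,0.1,0,-1.82,0,2.5],[0,0,0.1,0,-1.96,0,2.5],[0,0,0.1,0,-2.06,0,2.5],[0,0,0.1,0,-2.14,0,2.5],[0,0,0.1,0,-2.18,0,2.5],[0,0,0.1,0,-2.18,0,2.5],[0,0,0.1,0,-2.18,0,2.5]]]' 25
python3 -m pendant '[[[0,0,0,0,0,0,5],[0,0,0,0,0,0,5],[0,0,0,0,0,0,5],[0,-6,0,0,0,0,5],[0,-10,0,0,0,0,5],[0,-10,0,0,0,0,5],[0,-10,0,0,0,0,5]]]' 
python3 - <<'E'
from h import *
to((.5291,-.0666,.20),.175)
d=cam('wrist');save(d,'w2.png')
W=cloud(cam('top'))
n,l,s,c=cv2.connectedComponentsWithStats((((W[...,2]>.135)&(W[...,2]<.18))).astype(np.uint8))
for i in range(1,n):
    if s[i,4]>20: m=W[l==i]; print('grip',s[i],m.mean(0).round(4),np.degrees(np.arctan2(*(m.mean(0)[[1,0]]-[.2477,.5687]))).round(1))
E
```

```text
time: 5.25
tool_pos: [0.5702, 0.2487, 0.1827]
tool_rot: [-1.566, 0.0, -0.638]
contact_force: [4.5, 9.5, -3.3]
opening: 0.0315
time: 5.95
tool_pos: [0.5697, 0.2462, 0.284]
tool_rot: [-1.569, -0.002, -0.639]
contact_force: [-0.2, -0.3, -0.6]
opening: 0.05
pos [0.5697 0.2462 0.284 ] rot [-1.569 -0.002 -0.639] -> shift cm [ 15.38   8.37 -27.54] turn [-0.001 -0.814  0.003] t 5.95 open 0.05
grip [218 179  10  10  65] [0.6164 0.1904 0.154 ] -50.2
grip [223 203   9  10  66] [0.5433 0.1781 0.1543] -110.0
grip [150 212   3  17  45] [0.5073 0.3996 0.1699] 112.0
grip [180 212   9   9  65] [0.5206 0.305  0.1552] 130.0
grip [271 372  31  14 107] [0.0596 0.0157 0.1584] -155.5
```

View pics/w2.png

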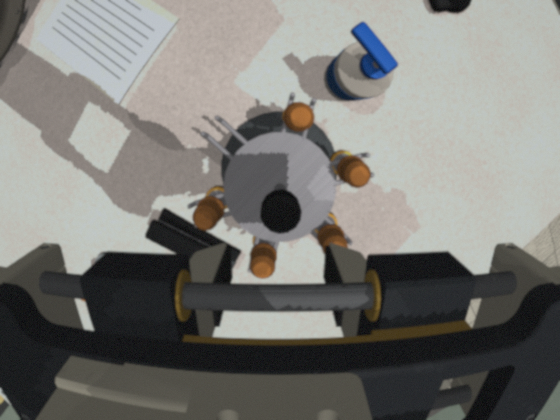

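The hook now faces the robot, at 190°. Next I'll move over the stamp.

```bash
python3 -m pendant '[[[15.4,0,-27.5,0,-0.814,0,6],[15.4,0,-27.5,0,-0.814,0,6],[15.4,0,-27.5,0,-0.814,0,6],[15.4,0,-27.5,0,-0.814,0,6],[15.4,2,-27.5,0,-0.814,0,6],[15.4,4,-27.5,0,-0.814,0,6],[15.4,8.4,-27.5,0,-0.814,0,6],[15.4,8.4,-27.5,0,-0.814,0,6],[15.4,8.4,-27.5,0,-0.814,0,6],[15.4,8.4,-27.5,0,-0.814,0,6]]]'
python3 - <<'E'
from h import *
to((.5291,-.0666,.068),.175)
d=cam('wrist')
# equidistant cloud
z=d['range_z']; v,u=np.mgrid[:420,:560]; x=(u-d['cx'])/d['fx'];y=(v-d['cy'])/d['fy'];r=np.hypot(x,y)+1e-9
t=np.tan(r)/r; P=np.stack([x*t*z,-y*t*z,-z,np.ones_like(z)],-1)
W=(P@np.linalg.inv(d['camera_from_world']).T)[...,:3]; W[z<=0]=np.nan
near=(abs(W[...,0]-.529)<.05)&(abs(W[...,1]+.067)<.05)
for lo,hi in[(.092,.105),(.085,.105),(.006,.013),(.017,.025)]:
    m=W[near&(W[...,2]>lo)&(W[...,2]<hi)]
    if len(m): c,rr=cv2.minEnclosingCircle(m[:,:2].astype(np.float32)); print(lo,len(m),m.mean(0).round(4),np.round(c,4),rr)
save(d,'w3.png')
E
```

```text
time: 7.05
tool_pos: [0.5287, -0.0661, 0.1982]
tool_rot: [-1.57, 0.001, 0.175]
contact_force: [1.0, 0.3, -0.5]
opening: 0.0597
pos [ 0.5287 -0.0661  0.1982] rot [-1.57e+00  1.00e-03  1.75e-01] -> shift cm [ 0.04 13.02 -0.07] turn [-0.001 -0.    -0.001] t 7.05 open 0.0597
0.092 677 [ 0.5271 -0.0667  0.0977] [ 0.5283 -0.0666] 0.012862196192145348
0.085 739 [ 0.5265 -0.0668  0.097 ] [ 0.5287 -0.0664] 0.013257430866360664
0.006 723 [ 0.5192 -0.0715  0.01  ] [ 0.5275 -0.0686] 0.028196129947900772
0.017 398 [ 0.5187 -0.0691  0.0205] [ 0.5272 -0.0681] 0.0224147979170084
```

View pics/w3.png

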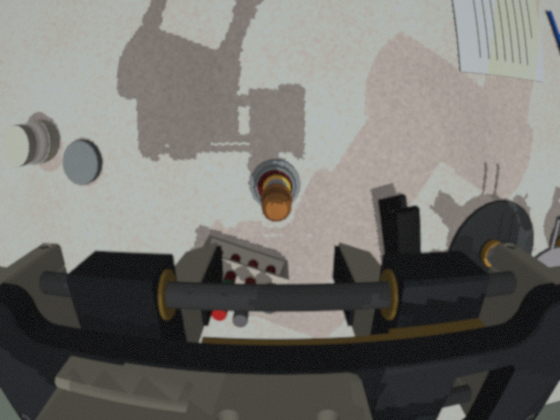

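```bash
python3 -m pendant '[[[0,4,0,0,0,0,6],[0,8,-0.05,0,0,0,6],[0,11,-0.05,0,0,0,6],[0,12.6,-0.05,0,0,0,6],[0,12.6,-0.05,0,0,0,6],[0,12.6,-0.05,0,0,0,6],[0,12.6,-0.05,0,0,0,2],[0,12.6,-0.05,0,0,0,2],[0,12.6,-0.05,0,0,0,2],[0,12.6,-0.05,0,0,0,2],[0,12.6,-0.05,0,0,0,2],[0,12.6,-0.05,0,0,0,2],[0,12.6,-0.05,0,0,0,2]]]' 25
python3 -c "
from h import *
to((.4946,.2347,.20))"
```

```text
time: 8.4
tool_pos: [0.5292, -0.0669, 0.073]
tool_rot: [-1.571, -0.0, 0.175]
contact_force: [-0.8, -0.5, 2.4]
opening: 0.0253
pos [ 0.5292 -0.0669  0.073 ] rot [-1.571 -0.     0.175] -> shift cm [  1.85 -12.71  30.3 ] turn [ 0. -0.  0.] t 8.4 open 0.0253
```

```bash
python3 -m pendant '[[[0,-4,0,0,0,0,2],[0,-8,0,0,0,0,2],[0,-11.7,0,0,0,0,2],[-3,-11.7,4,0,0,0,2],[-3.1,-11.7,8,0,0,0,2],[-3.1,-11.7,12,0,0,0,2],[-3.1,-11.7,16,0,0,0,2],[-3.1,-11.7,20,0,0,0,2],[-3.1,-11.7,24,0,0,0,2],[-3.1,-11.7,27,0,0,0,2],[-3.1,-11.7,29,0,0,0,2],[-3.1,-10,30.2,0,0,0,2],[-3.1,-7.3,30.3,0,0,0,2],[-3.1,-7.3,30.3,0,0,0,2],[-3.1,-7.3,30.3,0,0,0,2],[-3.1,-7.3,30.3,0,0,0,2]]]' 25
python3 - <<'E'
from h import *
to((.4946,.2347,.146))
d=cam('side');p=st()['tool_pos']
def proj(q):
    c=d['camera_from_world']@np.r_[q,1]; return np.array([d['fx']*c[0]/-c[2]+d['cx'],d['cy']-d['fy']*c[1]/-c[2]]).round(1)
print('collar',proj([p[0],p[1],p[2]-.01]),'bottom',proj([p[0],p[1],p[2]-.06]),'hook',proj([.4946,.2347,.1205]))
u,v=proj([.5,.235,.12]).astype(int)
a=cv2.resize(d['image'][v-60:v+60,u-70:u+70],(560,480),interpolation=2)
w=cam('wrist'); a=np.vstack([a[:, :],]) 
cv2.imwrite('pics/s1.png',a[...,::-1]); print(u-70,v-60); save(w,'w4.png')
E
```

```text
time: 10.0
tool_pos: [0.4465, 0.226, 0.1467]
tool_rot: [-1.571, -0.002, 0.175]
contact_force: [-0.3, 0.4, -1.1]
opening: 0.0249
pos [0.4465 0.226  0.1467] rot [-1.571 -0.002  0.175] -> shift cm [4.89 0.08 0.02] turn [-0.     0.     0.002] t 10.0 open 0.0249
collar [297.4 262.3] bottom [296.9 278.5] hook [277.2 265.9]
205 205
```

View pics/s1.png

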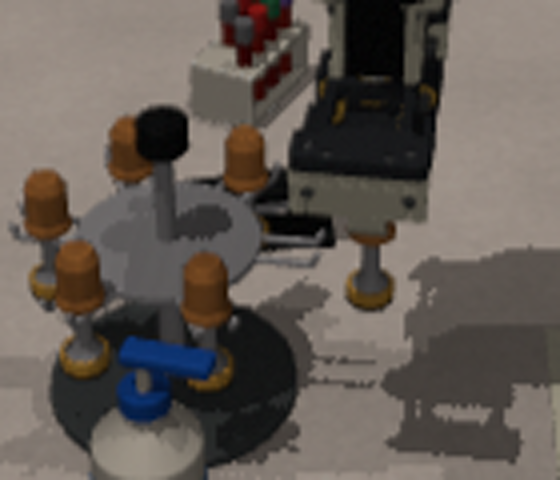

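View pics/w4.png

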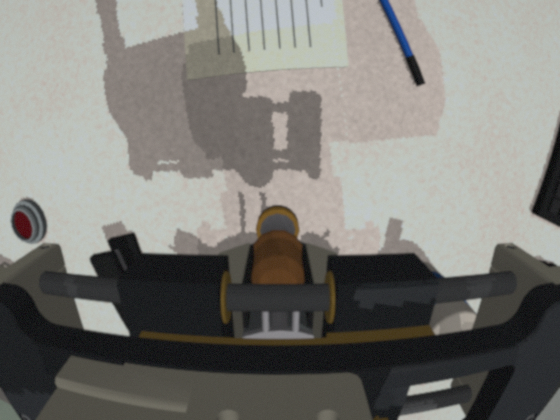

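The predicted collar pixel (370,229 in the side crop) matches the image, so the grasp is good. In the wrist view the wires at x≈266 and 296 sit slightly right of the stamp's centre at 278. I'll quantify that.

```bash
python3 - <<'E'
from h import *
d=dict(np.load('wrist.npz'));T=np.linalg.inv(d['camera_from_world']);s=st()
ax=np.array([-.174,.985])
def hit(u,v,z):
    x=(u-d['cx'])/d['fx'];y=(v-d['cy'])/d['fy'];r=np.hypot(x,y)
    k=np.sin(r)/r; ray=T[:3,:3]@[x*k,-y*k,-np.cos(r)]; return T[:3,3]+ray*(z-T[2,3])/ray[2]
for v in(316,320,324,328):
    g=d['image'][v,250:315].astype(int).sum(1)//3; print(v,g.tolist())
for u in(266,296,281,278): 
    p=hit(u,322,.1205); print(u,p.round(4),'lateral mm',((p[:2]-s['tool_pos'][:2])@ax*1000).round(2),'from rack axis',((p[:2]-[.5685,.2477])@ax*1000).round(2))
for v in (240,260): print(v,d['image'][v,235:325].astype(int)[:,0].tolist())
E
```

```text
316 [39, 42, 44, 44, 44, 43, 41, 42, 46, 44, 50, 66, 91, 113, 126, 132, 134, 122, 101, 72, 55, 53, 56, 59, 60, 61, 61, 63, 64, 61, 63, 59, 61, 59, 60, 56, 58, 51, 47, 42, 45, 56, 76, 102, 116, 129, 136, 131, 115, 84, 56, 42, 45, 41, 43, 38, 29, 20, 23, 25, 27, 31, 39, 45, 59]
320 [41, 41, 45, 44, 46, 44, 45, 43, 43, 44, 48, 63, 83, 111, 123, 135, 134, 121, 102, 74, 58, 52, 57, 60, 62, 62, 62, 63, 61, 62, 62, 61, 61, 60, 60, 57, 55, 51, 45, 49, 46, 59, 82, 104, 120, 131, 135, 129, 111, 78, 50, 42, 42, 45, 43, 38, 35, 24, 26, 25, 30, 30, 40, 54, 61]
324 [40, 45, 42, 45, 43, 43, 42, 44, 48, 40, 47, 61, 86, 109, 125, 131, 133, 126, 109, 83, 58, 55, 59, 61, 62, 61, 63, 62, 61, 63, 63, 61, 58, 61, 59, 59, 57, 53, 50, 47, 49, 61, 85, 106, 122, 132, 135, 126, 107, 82, 64, 56, 55, 44, 45, 44, 38, 30, 27, 26, 26, 28, 44, 56, 62]
328 [42, 45, 45, 42, 48, 48, 49, 52, 49, 55, 57, 64, 85, 108, 124, 132, 133, 128, 111, 89, 68, 62, 59, 60, 62, 64, 62, 61, 63, 63, 64, 62, 60, 63, 61, 63, 62, 61, 62, 61, 61, 69, 89, 111, 123, 133, 133, 126, 108, 82, 65, 62, 63, 64, 64, 63, 60, 60, 55, 48, 46, 44, 52, 
[... 340 characters left out ...]
7, 117, 116, 116, 116, 112, 104, 88, 76, 73, 77, 79, 76, 79, 77, 73, 70, 68, 65, 65, 61, 63, 61, 60, 63, 65, 65, 66, 67, 68, 68, 71, 72, 72, 71, 70, 72, 72, 72, 74, 75, 78, 79, 80, 80, 81, 81, 83, 87, 100, 115, 123, 117, 117, 120, 121, 120, 123, 119, 118, 118, 116, 115, 112, 113, 113, 114, 117, 115, 117, 116, 115, 117, 117, 122, 127]
260 [80, 80, 81, 82, 82, 82, 81, 82, 84, 80, 74, 60, 40, 25, 25, 24, 23, 22, 34, 51, 60, 64, 63, 64, 67, 69, 75, 77, 80, 77, 81, 79, 80, 77, 78, 81, 79, 80, 82, 79, 80, 80, 83, 77, 81, 81, 84, 82, 81, 79, 82, 83, 84, 87, 86, 86, 84, 84, 81, 75, 75, 71, 68, 67, 64, 62, 51, 37, 15, 14, 13, 21, 28, 38, 58, 73, 81, 85, 82, 82, 84, 80, 83, 80, 82, 82, 79, 80, 81, 84]
```

The hook centre is about 2.1 mm to +z of the stamp (tool axis), so I'll shift sideways and then insert.

```bash
python3 -m pendant '[[[0,0,0.21,0,0,0,2],[0,0,0.21,0,0,0,2],[0.8,0,0.21,0,0,0,2],[1.6,0,0.21,0,0,0,2],[2.4,0,0.21,0,0,0,2],[3.2,0,0.21,0,0,0,2],[4,0,0.21,0,0,0,2],[4.8,0,0.21,0,0,0,2],[4.8,0,0.21,0,0,0,2],[4.8,0,0.21,0,0,0,2]]]' 25
python3 - <<'E'
from h import *
to((.4946,.2347,.1305))
d=cam('side'); w=cam('wrist')
a=cv2.resize(d['image'][205:325,205:345],(560,480),interpolation=2)[60:360,:400]
b=w['image'][180:360,160:400]; b=cv2.resize(b,(400,300))
cv2.imwrite('pics/s2.png',np.hstack([a,b])[...,::-1])
E
```

```text
time: 11.1
tool_pos: [0.4925, 0.2365, 0.1454]
tool_rot: [-1.571, 0.001, 0.175]
contact_force: [0.3, 0.2, -1.3]
opening: 0.0254
pos [0.4925 0.2365 0.1454] rot [-1.571e+00  1.000e-03  1.750e-01] -> shift cm [ 0.17  1.49 -0.22] turn [ 0.     0.    -0.001] t 11.1 open 0.0254
```

View pics/s2.png

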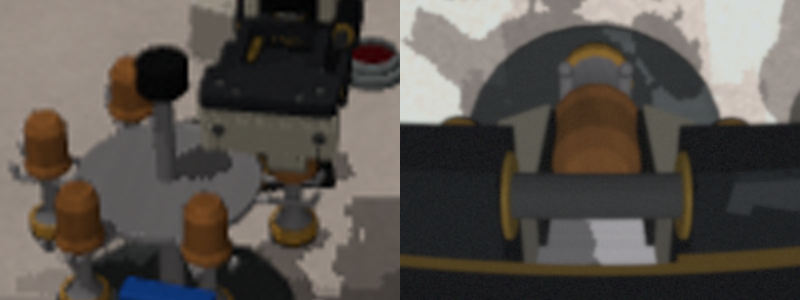

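Both hook tips lie symmetrically either side of the neck in the wrist crop at (567,70) and (628,70). I'll lower and check the force.

```bash
python3 -m pendant '[[[0,0.5,0,0,0,0,2],[0,1,0,0,0,0,2],[0,1.3,0,0,0,0,2],[0,1.45,0,0,0,0,2],[0,1.45,0,0,0,0,2],[0,1.45,0,0,0,0,2]]]' 25
```

```text
time: 11.8
tool_pos: [0.4927, 0.2366, 0.1312]
tool_rot: [-1.571, -0.0, 0.175]
contact_force: [-2.0, 0.6, -1.3]
opening: 0.0251
```

```bash
python3 -m pendant '[[[0,0.08,0,0,0,0,2],[0,0.08,0,0,0,0,2],[0,0.08,0,0,0,0,2]]]' 25; python3 -m pendant '[[[0,0.08,0,0,0,0,2],[0,0.08,0,0,0,0,2],[0,0.08,0,0,0,0,2]]]' 25
```

```text
time: 12.1
tool_pos: [0.4927, 0.2366, 0.1305]
tool_rot: [-1.571, -0.0, 0.175]
contact_force: [0.4, -0.6, -0.5]
opening: 0.0252
time: 12.4
tool_pos: [0.4928, 0.2367, 0.1303]
tool_rot: [-1.571, -0.001, 0.175]
contact_force: [-1.3, -0.6, 6.1]
opening: 0.0254
```

Contact (+6 N). Next I'll release, rise clear and check from both cameras.

```bash
python3 -m pendant '[[[0,0,0,0,0,0,3.2],[0,0,0,0,0,0,4.6],[0,0,0,0,0,0,4.6],[0,0,0,0,0,0,4.6],[0,0,0,0,0,0,4.6],[0,0,0,0,0,0,4.6],[0,-2,0,0,0,0,4.6],[0,-5,0,0,0,0,4.6],[0,-9,0,0,0,0,4.6],[0,-12,0,0,0,0,4.6],[-3,-12,-5,0,0,0,4.6],[-4,-12,-10,0,0,0,4.6],[-4,-12,-15,0,0,0,4.6],[-4,-12,-15,0,0,0,4.6],[-4,-12,-15,0,0,0,4.6]]]' 25
python3 - <<'E'
from h import *
d=cam('side');W=cloud(cam('top'))
n,l,s,c=cv2.connectedComponentsWithStats((((W[...,2]>.135)&(W[...,2]<.18))).astype(np.uint8))
for i in range(1,n):
    if s[i,4]>20: m=W[l==i]; print('grip',s[i],m.mean(0).round(4),m[:,2].max())
P=W.reshape(-1,3)
for nm,x,y,lo,hi,h in[('pad body',.5275,-.068,.004,.03,.035),('neck',.5275,-.068,.016,.03,.035),('lid',.5387,-.3076,.006,.03,.035)]:
    m=P[(abs(P[:,0]-x)<h)&(abs(P[:,1]-y)<h)&(P[:,2]>lo)&(P[:,2]<hi)]
    c,rr=cv2.minEnclosingCircle(m[:,:2].astype(np.float32)); print(nm,len(m),m.mean(0).round(4),np.round(c,4),rr)
to((.5387,-.3076,.20)); print(st()['qpos'].round(2))
a=cv2.resize(d['image'][205:325,205:345],(560,480),interpolation=2)
cv2.imwrite('pics/s3.png',a[...,::-1])
E
```

```text
time: 13.9
tool_pos: [0.4796, 0.0807, 0.2497]
tool_rot: [-1.571, -0.0, 0.172]
contact_force: [-0.3, -0.2, 0.6]
opening: 0.0463
grip [195 171  10  10  68] [0.6419 0.2602 0.1532] 0.1656753408609848
grip [218 179  10   9  51] [0.6187 0.1912 0.1553] 0.1634673829363369
grip [176 187  10  10  69] [0.5942 0.318  0.154 ] 0.16369302125834584
grip [150 212  10  17 129] [0.5117 0.3936 0.1631] 0.1797300998434983
grip [180 212  10   9  66] [0.5207 0.3049 0.1545] 0.1640514878053947
grip [204 221   9   9  66] [0.492  0.2348 0.1545] 0.16453679320935333
grip [292 372  16   7  46] [ 0.0616 -0.0227  0.1575] 0.17969016449127806
pad body 259 [ 0.528  -0.0685  0.0125] [ 0.5266 -0.0653] 0.0466843880712986
neck 67 [ 0.53   -0.0695  0.0192] [ 0.5269 -0.0707] 0.025084074586629868
lid 242 [ 0.5382 -0.3073  0.0139] [ 0.5389 -0.3054] 0.04257338121533394
pos [0.4794 0.0827 0.2495] rot [-1.57   0.     0.175] -> shift cm [ -0.96   4.93 -39.47] turn [-0.001 -0.    -0.   ] t 14.0 open 0.0457
[ 0.01  0.25  1.59  0.    1.3  -1.73]
```

View pics/s3.png

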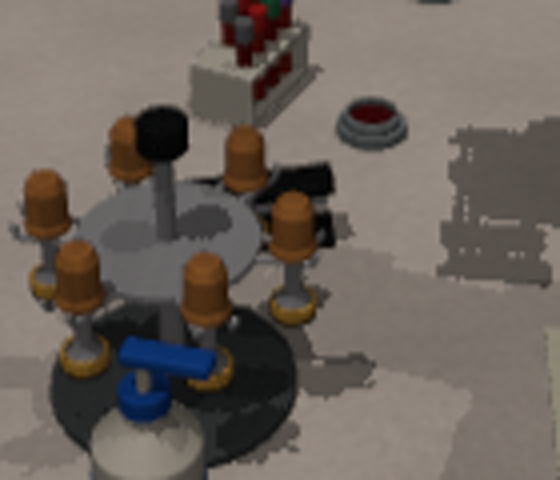

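The stamp hangs level at (0.492,0.235) with its top at the same height as the others, and the rack and bystanders are undisturbed. Next is the lid: the jaws go perpendicular to the lid–jar line.

```bash
python3 -m pendant '[[[-1,0,-39.5,0,2.025,0,8.5],[-1,0,-39.5,0,2.025,0,8.5],[-1,0,-39.5,0,2.025,0,8.5],[-1,0,-39.5,0,2.025,0,8.5],[-1,0,-39.5,0,2.025,0,8.5],[-1,0,-39.5,0,2.025,0,8.5],[-1,0,-39.5,0,2.025,0,8.5],[-1,0,-39.5,0,2.025,0,8.5],[-1,0,-39.5,0,2.025,0,8.5],[-1,0,-39.5,0,2.025,0,8.5],[-1,3,-39.5,0,2.025,0,8.5],[-1,5,-39.5,0,2.025,0,8.5],[-1,8,-39.5,0,2.025,0,8.5],[-1,10,-39.5,0,2.025,0,8.5],[-1,10,-39.5,0,2.025,0,8.5],[-1,10,-39.5,0,2.025,0,8.5],[-1,10,-39.5,0,2.025,0,8.5]]]'
cat >> h.py <<'E'
def wcloud(d):
    z=d['range_z']; v,u=np.mgrid[:420,:560]; x=(u-d['cx'])/d['fx'];y=(v-d['cy'])/d['fy'];r=np.hypot(x,y)+1e-9
    t=np.tan(r)/r; P=np.stack([x*t*z,-y*t*z,-z,np.ones_like(z)],-1)
    W=(P@np.linalg.inv(d['camera_from_world']).T)[...,:3]; W[z<=0]=np.nan; return W
def circ(W,x,y,h,lo,hi):
    m=W[(abs(W[...,0]-x)<h)&(abs(W[...,1]-y)<h)&(W[...,2]>lo)&(W[...,2]<hi)]
    if len(m): c,rr=cv2.minEnclosingCircle(m[:,:2].astype(np.float32)); print(lo,hi,len(m),m.mean(0).round(4),np.median(m[:,2]).round(4),np.round(c,4),round(rr,4))
E
python3 - <<'E'
from h import *
d=cam('wrist');W=wcloud(d);save(d,'w5.png')
circ(W,.538,-.307,.04,.011,.03);circ(W,.518,-.3757,.04,.05,.08)
to((.538,-.307,.005))
E
```

```text
time: 15.7
tool_pos: [0.5396, -0.3085, 0.1511]
tool_rot: [-1.568, -0.001, -1.847]
contact_force: [-0.1, -0.0, 0.1]
opening: 0.085
0.011 0.03 2603 [ 0.5379 -0.307   0.0132] 0.0132 [ 0.5376 -0.3075] 0.028
0.05 0.08 1005 [ 0.5219 -0.3615  0.0595] 0.0608 [ 0.5173 -0.3755] 0.0252
pos [ 0.5394 -0.3087  0.1512] rot [-1.568e+00 -1.000e-03 -1.848e+00] -> shift cm [-0.14 14.62 -0.22] turn [-0.003  0.     0.001] t 15.75 open 0.0849
```

View pics/w5.png

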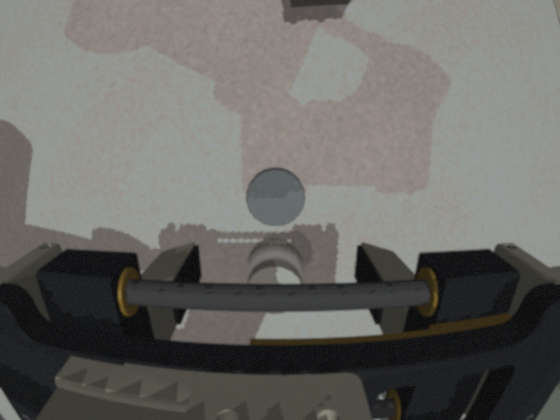

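```bash
python3 -m pendant '[[[-0.1,4,-0.2,0,0,0,8.5],[-0.1,8,-0.2,0,0,0,8.5],[-0.1,11,-0.2,0,0,0,8.5],[-0.1,13,-0.2,0,0,0,8.5],[-0.1,14.5,-0.2,0,0,0,8.5],[-0.1,14.5,-0.2,0,0,0,8.5],[-0.1,14.5,-0.2,0,0,0,7],[-0.1,14.5,-0.2,0,0,0,6],[-0.1,14.5,-0.2,0,0,0,5],[-0.1,14.5,-0.2,0,0,0,5],[-0.1,14.5,-0.2,0,0,0,5],[-0.1,14.5,-0.2,0,0,0,5],[-0.1,14.5,-0.2,0,0,0,5]]]' 20
python3 -c "
from h import *
to((.5275,-.068,.10),-2.97)"
```

```text
time: 17.05
tool_pos: [0.5371, -0.3075, 0.0054]
tool_rot: [-1.57, -0.001, -1.85]
contact_force: [0.3, 0.4, 5.9]
opening: 0.0542
pos [ 0.5371 -0.3075  0.0054] rot [-1.57e+00 -1.00e-03 -1.85e+00] -> shift cm [-22.76  -9.48  -7.51] turn [-1.00e-03  1.12e+00 -0.00e+00] t 17.05 open 0.0542
```

```bash
python3 -m pendant '[[[0,-4,0,0,0,0,5],[0,-8,0,0,0,0,5],[0,-12,0,0,0,0,5],[-5,-12,-2,0,0.15,0,5],[-10,-12,-4,0,0.3,0,5],[-14,-12,-5,0,0.45,0,5],[-15.8,-12,-5.5,0,0.6,0,5],[-15.8,-12,-5.5,0,0.75,0,5],[-15.8,-12,-5.5,0,0.9,0,5],[-15.8,-12,-5.5,0,1.05,0,5],[-15.8,-12,-5.5,0,1.12,0,5],[-15.8,-12,-5.5,0,1.12,0,5],[-15.8,-12,-5.5,0,1.12,0,5]]]' 20
python3 - <<'E'
from h import *
d=cam('wrist');W=wcloud(d);save(d,'w6.png')
P=(.5275,-.0685)
for b in[(.006,.03),(.0155,.03),(.006,.0115)]: circ(W,*P,.034,*b)
circ(W,*st()['tool_pos'][:2],.04,st()['tool_pos'][2]-.02,st()['tool_pos'][2]+.03)
W=cloud(cam('top'))
for b in[(.006,.03),(.0155,.03),(.006,.0115)]: circ(W,*P,.034,*b)
to((P[0],P[1],.04),-2.97)
E
```

```text
time: 18.35
tool_pos: [0.5272, -0.1402, 0.1244]
tool_rot: [-1.571, -0.0, -2.968]
contact_force: [-1.3, 0.4, -0.3]
opening: 0.0541
0.006 0.03 2933 [ 0.5296 -0.0698  0.0127] 0.0122 [ 0.5278 -0.0687] 0.0284
0.0155 0.03 590 [ 0.5313 -0.0712  0.0184] 0.0187 [ 0.5283 -0.0688] 0.0229
0.006 0.0115 995 [ 0.5319 -0.0712  0.0095] 0.0094 [ 0.5278 -0.0687] 0.0284
0.10444253430831298 0.15444253430831298 8034 [ 0.5361 -0.1389  0.1337] 0.1323 [ 0.5386 -0.1403] 0.0406
0.006 0.03 63 [ 0.5256 -0.052   0.0138] 0.013 [ 0.5266 -0.0553] 0.0326
0.0155 0.03 18 [ 0.5257 -0.051   0.0201] 0.0194 [ 0.5264 -0.0564] 0.0163
0.006 0.0115 21 [ 0.5219 -0.0516  0.0089] 0.0092 [ 0.5266 -0.0553] 0.0326
pos [ 0.5273 -0.1402  0.1245] rot [-1.571 -0.    -2.968] -> shift cm [-1.26  8.45 -7.06] turn [0.    0.002 0.   ] t 18.45 open 0.054
```

View pics/w6.png

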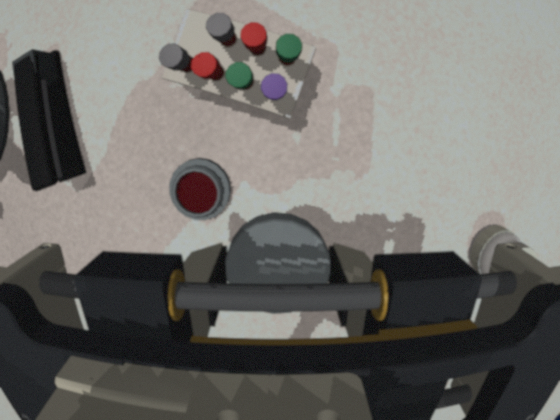

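The pad is at (0.5279,−0.0687) with radius 28.4 mm (expected 28), and the lid is held level. I'll move over it and descend to just above the rim.

```bash
python3 -m pendant '[[[-0.8,0,-3.5,0,0,0,5],[-1.3,1,-7,0,0,0,5],[-1.3,4,-7,0,0,0,5],[-1.3,7,-7,0,0,0,5],[-1.3,9,-7,0,0,0,5],[-1.3,9.4,-7,0,0,0,5],[-1.3,9.4,-7,0,0,0,5],[-1.3,9.4,-7,0,0,0,5]]]' 20
python3 -c "
from h import *
to((.5279,-.0687,.0155))
d=cam('side');cv2.imwrite('pics/s4.png',cv2.resize(d['image'][195:275,245:345],(800,600),interpolation=2)[...,::-1])"
```

```text
time: 19.25
tool_pos: [0.529, -0.0694, 0.0316]
tool_rot: [-1.57, 0.002, -2.97]
contact_force: [-0.4, 0.7, -0.6]
opening: 0.0542
pos [ 0.529  -0.0694  0.0316] rot [-1.57e+00  2.00e-03 -2.97e+00] -> shift cm [ 0.1   1.61 -0.08] turn [-0.001 -0.    -0.002] t 19.25 open 0.0542
```

View pics/s4.png

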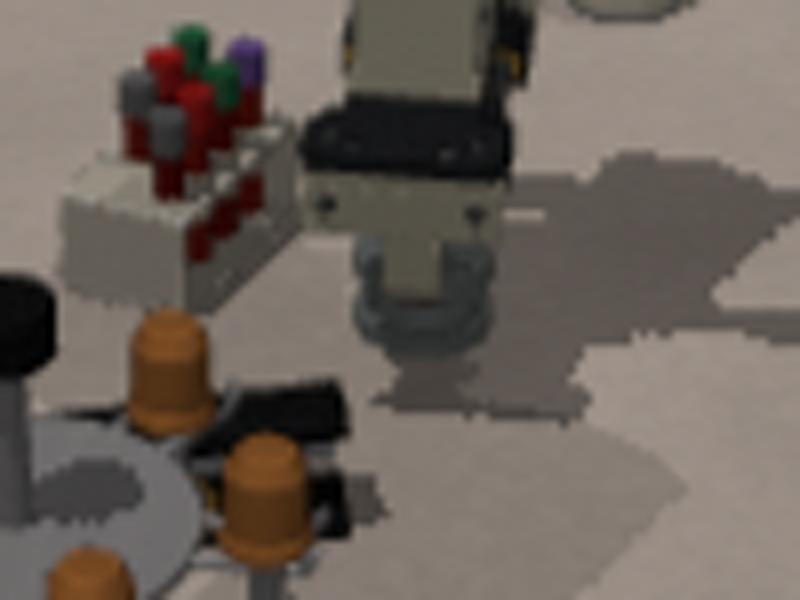

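The lid (x 355–495) is centred over the tin (355–492). I'll lower it slowly.

```bash
python3 -m pendant '[[[0.1,0.4,-0.1,0,0,0,5],[0.1,0.7,-0.1,0,0,0,5],[0.1,1,-0.1,0,0,0,5],[0.1,1,-0.1,0,0,0,5]]]' 20;  python3 -m pendant '[[[0,0.3,0,0,0,0,5],[0,0.45,0,0,0,0,5],[0,0.55,0,0,0,0,5],[0,0.55,0,0,0,0,5]]]' 20
```

```text
time: 19.7
tool_pos: [0.5269, -0.0682, 0.0203]
tool_rot: [-1.571, -0.0, -2.97]
contact_force: [0.1, -0.0, 0.2]
opening: 0.054
time: 20.1
tool_pos: [0.527, -0.0682, 0.0154]
tool_rot: [-1.571, -0.0, -2.97]
contact_force: [-1.7, 0.3, 2.7]
opening: 0.0545
```

```bash
python3 -m pendant '[[[0,0.1,0,0,0,0,5],[0,0.1,0,0,0,0,5],[0,0.1,0,0,0,0,5]]]' 20
```

```text
time: 20.4
tool_pos: [0.527, -0.0682, 0.0153]
tool_rot: [-1.57, 0.0, -2.97]
contact_force: [-4.7, 1.3, 12.9]
opening: 0.054
```

It is bottomed at the expected height with 13 N. I'll release, retreat and verify.

```bash
python3 -m pendant '[[[0,0,0,0,0,0,6],[0,0,0,0,0,0,7],[0,0,0,0,0,0,7.5],[0,0,0,0,0,0,7.5],[0,0,0,0,0,0,7.5],[0,-4,0,0,0,0,7.5],[0,-8,0,0,0,0,7.5],[0,-12,0,0,0,0,7.5],[0,-16,0,0,0,0,7.5],[0,-16,0,0,0,0,7.5],[0,-16,0,0,0,0,7.5]]]'
python3 - <<'E'
from h import *
d=cam('wrist');W=wcloud(d)
P=(.5275,-.0685)
for b in[(.018,.04),(.005,.014),(.003,.04)]: circ(W,*P,.034,*b)
m=W[(np.hypot(W[...,0]-P[0],W[...,1]-P[1])<.025)]; A=np.c_[m[:,:2]-P,np.ones(len(m))]
k=np.linalg.lstsq(A,m[:,2],rcond=None)[0]; print('lid top z',k[2].round(4),'slope',k[:2].round(4))
circ(W,*P,.034,k[2]-.002,k[2]+.01)
V=cloud(cam('top'))
n,l,s,c=cv2.connectedComponentsWithStats((((V[...,2]>.135)&(V[...,2]<.18))).astype(np.uint8))
for i in range(1,n):
    if 20<s[i,4]<110: print('grip',V[l==i].mean(0).round(4))
circ(V,.518,-.3757,.04,.05,.08); circ(V,.5774,.0917,.07,.03,.07); circ(V,.6345,-.0948,.06,.07,.1)
e=cam('side')
cv2.imwrite('pics/f.png',np.hstack([cv2.resize(e['image'][195:315,205:345],(420,360),interpolation=2),cv2.resize(d['image'][80:260,190:370],(360,360))])[...,::-1])
E
```

```text
time: 21.5
tool_pos: [0.5272, -0.0683, 0.1747]
tool_rot: [-1.57, 0.002, -2.97]
contact_force: [-0.9, -0.4, -1.0]
opening: 0.075
0.018 0.04 2435 [ 0.527  -0.0674  0.0232] 0.0232 [ 0.526  -0.0676] 0.0279
0.005 0.014 164 [ 0.5497 -0.0707  0.0092] 0.009 [ 0.5343 -0.0682] 0.027
0.003 0.04 2642 [ 0.5287 -0.0675  0.0221] 0.0231 [ 0.5272 -0.0679] 0.029
lid top z 0.0672 slope [6.4518 0.6705]
grip [0.6417 0.2607 0.1543]
grip [0.6164 0.1904 0.1545]
grip [0.5948 0.3182 0.1542]
grip [0.5431 0.1779 0.1551]
grip [0.5206 0.3047 0.1544]
grip [0.492  0.235  0.1546]
0.05 0.08 207 [ 0.5179 -0.3755  0.0619] 0.0618 [ 0.5183 -0.3767] 0.0254
0.03 0.07 370 [0.5778 0.0919 0.05  ] 0.0497 [0.5788 0.0919] 0.0645
```

```bash
python3 - <<'E'
from h import *
W=wcloud(dict(np.load('wrist.npz')))
m=W[(np.hypot(W[...,0]-.526,W[...,1]+.0676)<.024)&(W[...,2]<.04)]
A=np.c_[m[:,:2]-m[:,:2].mean(0),np.ones(len(m))]
k=np.linalg.lstsq(A,m[:,2],rcond=None)[0]; print(len(m),k.round(4),np.std(A@k-m[:,2]))
b=W[(np.hypot(W[...,0]-.527,W[...,1]+.068)<.04)&(W[...,2]>.005)&(W[...,2]<.0115)]
from scipy.optimize import least_squares as L
q=b[np.hypot(b[:,0]-.527,b[:,1]+.068)>.026][:,:2]
print('tin side centre',L(lambda c:np.hypot(*(q-c).T)-.028,[.527,-.068]).x.round(4),len(q))
V=cloud(dict(np.load('top.npz')))
for b in((.018,.04),): circ(V,.527,-.068,.034,*b)
circ(V,.6345,-.0948,.055,.07,.11)
E
```

```text
1818 [ 0.0007 -0.0002  0.0233] 0.00070300041160905
tin side centre [ 0.5266 -0.068 ] 148
0.018 0.04 96 [ 0.5136 -0.0701  0.0248] 0.0248 [ 0.5195 -0.0707] 0.0262
```

```bash
python3 -c "
from h import *
robot.hand_in(); print(st()['time'])"
```

```text
the job is handed in; nothing more can be done
the job is handed in; nothing more can be done
```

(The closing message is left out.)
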